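Lock the pantry box and put its key away

ROBOT

A 6-joint arm with a two-finger parallel gripper is mounted at the origin on the work surface. World frame = base frame: x ahead of the robot, y to its left, z up, the work surface at z = 0. Lengths are in m, angles in degrees, forces in N, time in s.
With the tool pointing down it reaches from about 0.3 to 0.75 m from the base axis. Payload 8.5 kg.
Tool frame: the origin (TCP) lies at the very end of the fingers, on their centre line; the grasp point (between the pads) lies 19 mm behind it; z points along the fingers, y is the direction in which the jaws open and shut (so a half turn about z gives the same grasp; the last joint's range is limited). The gripper opens to 88 mm and grips with 3 to 60 N. Pads are 18 mm wide; open, the fingers measure 123 mm over their backs; the gripper's body (75 mm by 187 mm) begins 45 mm behind the grasp point.
Start: joints at [54.127, 21.807, 74.336, -0, 83.858, -12.336], TCP at [0.22, 0.504, 0.239] pointing down, gripper open.
Joint ranges: [-178.18, 178.18], [-50.72, 133.34], [12.68, 142.11], [-81.47, 261.47], [9.98, 163.14], [-165.26, 165.26]. Speed limits (degrees/s): [136.94, 136.94, 180, 180, 180, 180].

INTERFACE

Orientations are given as [roll, pitch, yaw] about the fixed x, y, z axes, in that order (R = Rz(yaw) Ry(pitch) Rx(roll)).
In Python, from rig import env gives the robot as it stands. The module is installed in compiled form; this text tells all that it offers.
- The arm moves only by the shell command python3 -m inch 'ROWS' [FORCE]. ROWS is JSON, a list of rows, each a list of 3 entries, a list of its own where there are three numbers: the turn, a rotation vector about the world's x, y, z in rad, then the shift along the world's x, y, z in cm, then the opening in per cent of the stroke, from 0 (shut) to 100 (fully open). A call has 1 to 20 rows; each row shifts and turns the commanded pose from where the row before left it; what a row does not reach is not made up. A row lasts 1/12 s, in which the tool goes at most 41.7 mm and 7.16 degrees, less where a joint would pass 70% of its speed; a pose out of reach is approached as far as the arm can. A call is refused whole if a number of a shift passes 4.17 or a number of a turn 0.125, either way. A call with a gripper value outside its range is refused whole. The fingers move at their own pace and stop on an object; FORCE is the grip in N (left out, the last holds). Time passes only in rows, so rows that do not move let the fingers close. It gives the time, the measured TCP pose, the force and the opening at its end, in the units of the state.
- env.get_state(): the state, without advancing time (a new reading comes with each control period).
- env.read_camera(name): name is "scene" or "top" or "wrist"; returns a dict with "color" (480x640x3 uint8, red, green, blue), "K" (3x3 intrinsics, pixels), "R" (3x3) and "t" (3): a world point X has camera coordinates R X + t. Camera axes: x right, y down, z forward; pixel columns grow to the right and rows downward; lengths in m; the calibration is good to about 2 mm. A picture is of the moment at which its call begins. There is no depth.
- env.hand_in(): hands the job in, once; it reports no verdict.
Trained networks look in a picture, given as the dict that the camera call returned (one of the last four; its "shot" number tells which), for a name from the list of things; names that differ only in an ending like _2 or _b are one class to them, and where a whole thing is asked for, a point or a joint stands for the part that bears it (a point fixed in the world has none). Each returns a list of dicts, best first, with "confidence" (0 to 1); they miss things now and then, are a little off and sometimes report something else, mostly with a low value. They report only what shows in the picture. A call takes as long as a camera call. They do not tell look-alikes from the thing itself.
- env.look_for(name, picture): "location" ([x, y, z] in m, in the coordinates of the camera as it stood for that picture, good to about 4 mm: the middle of the surface that is visible of it).
- env.trace(name, picture): "region" (480x640 bool, what is visible of it).
- env.place_of(name, picture): "location" ([x, y, z] in m, in the coordinates of the camera as it stood for that picture, good to about 4 mm: a listed point, or the origin of a listed thing).
The state is a dict: "time_s": time; "joints": joint angles; "qd": joint speeds; "joint_efforts": joint torques, N m; "position": TCP position; "tcp_rot": TCP orientation; "wrist_force": force on the tool from outside, world axes, zero at the start; "torque": the same for the moment, N m; "opening": finger opening in m.
Only numpy, scipy, OpenCV 4.12 (cv2) and the standard library are available. Lean on these libraries where they do the work, as an engineer would, in place of code of your own. Each camera call takes 0.05 s, during which the arm holds its last target.

TASK

Lock the green box: with its key, turn the lock clockwise until the brass tongue has swung fully across the lid to its stop, then turn the key back to the one position where it comes out and draw it out, feeling for that position and never forcing the key. Leave the key in the top katori, the tongue still across the lid, and do not touch the tongue or disturb the other things.

Things in the scene. Friction and masses are not known exactly. Their poses are not given: they have to be found in the camera images.
- box: Green steel box, fixed to the shelf, 150 (its x) x 200 (its y) x 60 mm high, shut white lid panel on top, with a steel knob (18 mm wide, 14 mm high) 90 mm behind the lock. Origin: centre of its underside; z up. Its +x points from the lock side towards the lid.
- lock_top (a point): On the vertical lock axis, at the top of the round steel lock case (54 mm diameter, 24 mm high) on the box, 45 mm from its centre towards its -x; 84 mm above the shelf. Lifted, the key rises 3 mm, then is blocked rigidly, except within 0.1 rad of its release position: unmarked, each time elsewhere, 0.25 to 1.15 rad counter-clockwise of where the stop is. Over 25 N between key and lock damages it.
- key: The key, standing in the lock at the start, red bow up. Origin: on its vertical shaft axis at the underside of its round black dust flange (36 mm diameter, 4 mm thick), which rests on the lock and hides the keyhole: at the start key origin = lock_top. Key z runs up to the bow, key x along the bow's width. 64 mm long, 40 g. Start yaw: 0.68 to 0.8 rad counter-clockwise of the box's yaw.
- key_bow (a point): Centre of the key's red plastic bow, 27 mm above the key origin: a flat upright block 34 (key x) x 10 (key y) x 30 mm (key z), to be gripped across its 10 mm.
- key_bit (a point): Tip of the key's bit, hidden in the lock: the shaft, guided in the lock with 1 mm play all round, reaches 22 mm below the flange; the bit, 4 mm wide, stands out 12.5 mm from its axis along key +x, 9 to 15 mm below the flange. Turned clockwise, after some free play it pushes the tongue to its stop (key yaw then about 0.6 rad clockwise of the box's); turning back leaves the tongue there.
- tongue (a joint): Angle of the brass tongue about the lock axis, rad: 0 to 0.06 at the start (unlocked, pointing along the box front, beside the lid), growing clockwise seen from above, 1.1 at its stop (pointing along the box's +x, across the lid). Light friction of 0.04 N m, no spring.
- tongue_tip (a point): End of the brass tongue, on its upper face: 47 mm from the lock axis, 66 mm above the shelf; the tongue is 13 mm wide, 4 mm thick.
- katoris: Three steel katoris (small bowls) nested tight in one stack, loose on the shelf, 0.4 kg together. 104 mm diameter at the rim, 60 mm high overall. Origin: centre of the underside.
- bowl_floor (a point): Centre of the inner floor of the top katori, 21 mm above the shelf; the floor is about 62 mm across, inner width about 98 mm at the rim, 39 mm deep.
- jar: Bystander: empty glass storage jar with clamp lid, 94 mm diameter, 137 mm high, loose. Origin: centre of its underside.
- grinder: Bystander: black plastic spice grinder, 60 mm diameter, 137 mm high, loose. Origin: centre of its underside.
- saucer: Bystander: white porcelain saucer, 132 mm diameter, 16 mm high, loose, the upturned cup on it. Origin: centre of its underside.
- cup: Bystander: white porcelain tea cup, upturned on the saucer, 72 mm diameter, 57 mm high, with a handle. Origin: centre of its mouth, which faces down.
Not all that is in view belongs to the job. What is shaped like the key but orange is not meant.

How it is judged:
By the outcome, as a careful person would: the job done as asked, in the order asked, and still so for the second after the job is handed in, with the robot touching nothing.
It also fails if it takes over 72 s, if anything falls off the work surface, if the arm or the gripper's body presses on something with over 40 N, if the wrist force passes 120 N, or if a joint passes its speed limit or range.

## Working session

There is one attempt and no reset: what is moved stays moved. The work goes in short steps, Python scripts to look and compute and a shell command to move; the robot and the scene stay as the last step left them, time stands still between calls to the robot, and variables do not carry over. Pictures are saved under pics/ and viewed, and the job is handed in when it is done.

```bash
mkdir -p pics; cat > h.py <<'E'
import numpy as np, cv2
from rig import env
def snap(cam,name):
    p=env.read_camera(cam); cv2.imwrite(f'pics/{name}.png',p['color'][:,:,::-1]); return p
def w(p,x): return np.array(p['R']).T@(np.array(x)-np.array(p['t']))
def proj(p,X):
    c=np.array(p['R'])@np.array(X)+np.array(p['t']); u=np.array(p['K'])@c; return u[:2]/u[2]
def ray(p,u,v,z):
    d=np.array(p['R']).T@np.linalg.inv(p['K'])@np.array([u,v,1.]); c=-np.array(p['R']).T@np.array(p['t'])
    return c+d*(z-c[2])/d[2]
E
python3 - <<'E'
from h import *
s=env.get_state(); print(s)
for c in ['scene','top']:
    p=snap(c,c+'0'); print(c,np.round(p['t'],3))
    for n in ['key','key_bow','lock_top','box','tongue_tip','bowl_floor','katoris','jar','grinder','saucer','cup']:
        try:
            print(n,[(np.round(w(p,d['location']),4).tolist(),np.round(proj(p,w(p,d['location']))).tolist(),round(d['confidence'],2)) for d in env.place_of(n,p)[:3]])
        except Exception as e: print(n,e)
E
```

```text
{'time_s': 0.0, 'joints': array([ 5.41269839e+01,  2.18391275e+01,  7.43846984e+01,  1.13885212e-03,
        8.38580571e+01, -1.23366302e+01]), 'qd': array([-0.00253025, -0.05904488, -0.0186544 , -0.05109996, -0.03878654,
       -0.08073899]), 'joint_efforts': array([ 1.33737407e-05, -4.37936032e+01, -2.24560601e+01,  7.13091390e-02,
        3.52506526e-02, -1.01595788e-04]), 'position': array([0.21946696, 0.50400605, 0.23815555]), 'tcp_rot': array([-1.79920250e+02, -1.86006956e-02,  1.56463478e+02]), 'wrist_force': array([-0.42816486, -0.19436237, -0.20994665]), 'torque': array([-0.07649087, -0.01741755,  0.01087073]), 'opening': 0.08811572756397619}
scene [-0.297 -0.241  1.569]
key [([0.3989, -0.241, 0.0214], [193.0, 257.0], 0.87), ([0.4792, -0.1667, 0.0868], [239.0, 242.0], 0.71), ([0.3918, -0.1218, 0.0171], [242.0, 237.0], 0.44)]
key_bow [([0.396, -0.2439, 0.0488], [189.0, 246.0], 0.86), ([0.3905, -0.056, 0.0436], [267.0, 218.0], 0.84), ([0.482, -0.1642, 0.1136], [239.0, 232.0], 0.64)]
lock_top [([0.4805, -0.1651, 0.081], [240.0, 244.0], 0.83), ([0.5029, -0.1219, 0.0629], [264.0,
[... 800 characters left out ...]
374.0, 308.0], 0.52), ([0.391, -0.2406, 0.0492], [420.0, 307.0], 0.51)]
lock_top [([0.478, -0.1621, 0.0808], [390.0, 273.0], 0.83)]
box [([0.5254, -0.1635, 0.0009], [386.0, 256.0], 0.6), ([0.6645, -0.4077, 0.0007], [474.0, 203.0], 0.49)]
tongue_tip [([0.4986, -0.123, 0.0689], [374.0, 265.0], 0.56), ([0.4804, -0.1644, 0.084], [391.0, 272.0], 0.56)]
bowl_floor [([0.5628, 0.1987, 0.0177], [250.0, 244.0], 0.97)]
katoris [([0.5675, 0.1983, 0.0005], [251.0, 243.0], 0.85)]
jar [([0.7539, 0.0318, 0.0031], [312.0, 174.0], 0.66)]
grinder [([0.4778, -0.1612, 0.0815], [390.0, 273.0], 0.38)]
saucer [([0.6641, -0.4072, -0.004], [473.0, 204.0], 0.97)]
cup [([0.6569, -0.4036, 0.0007], [472.0, 206.0], 0.59)]
```

```bash
python3 - <<'E'
from h import *
a=cv2.imread('pics/scene0.png');b=cv2.imread('pics/top0.png')
cv2.imwrite('pics/c1.png',cv2.resize(a[190:330,150:310],None,fx=4,fy=4,interpolation=cv2.INTER_CUBIC))
cv2.imwrite('pics/c2.png',cv2.resize(b[215:325,330:440],None,fx=5,fy=5,interpolation=cv2.INTER_CUBIC))
E
```

```text
(no output)
```

View pics/scene0.png

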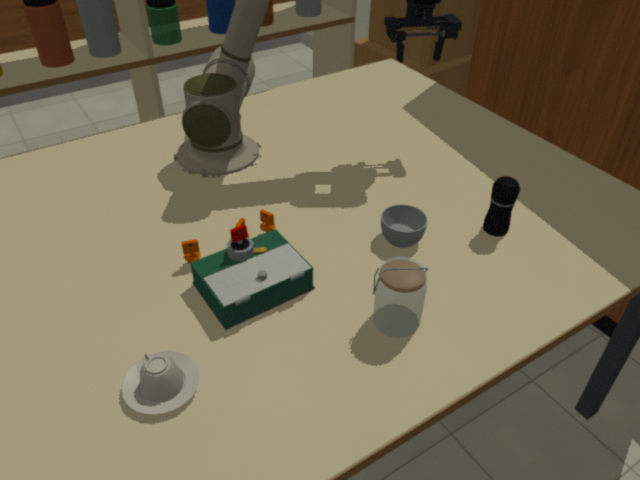

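View pics/top0.png

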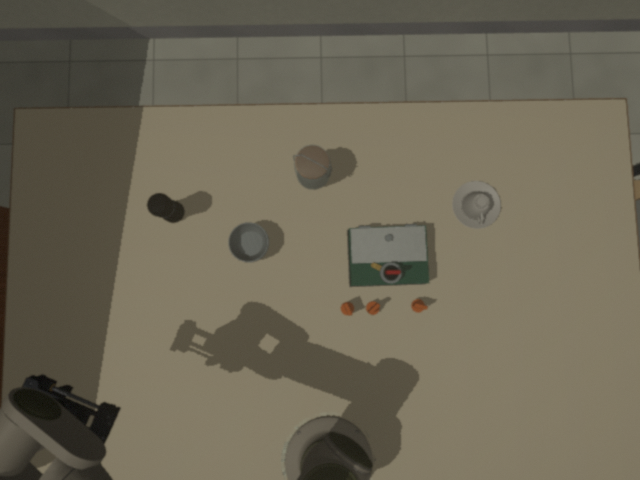

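```bash
ls pics
```

```text
c1.png
c2.png
scene0.png
top0.png
```

View pics/c1.png

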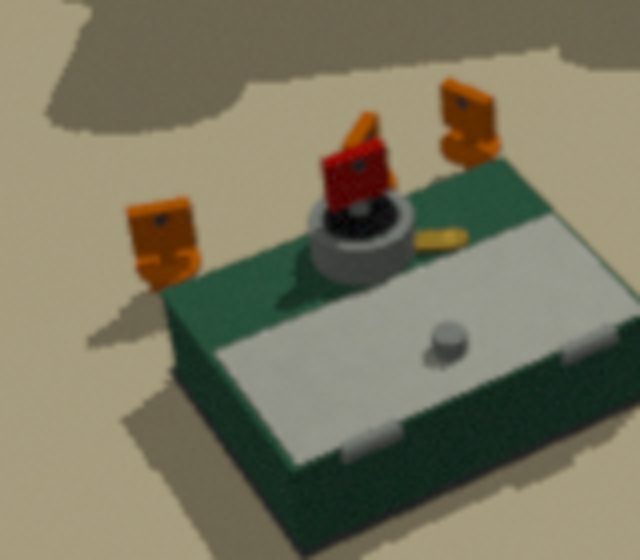

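View pics/c2.png

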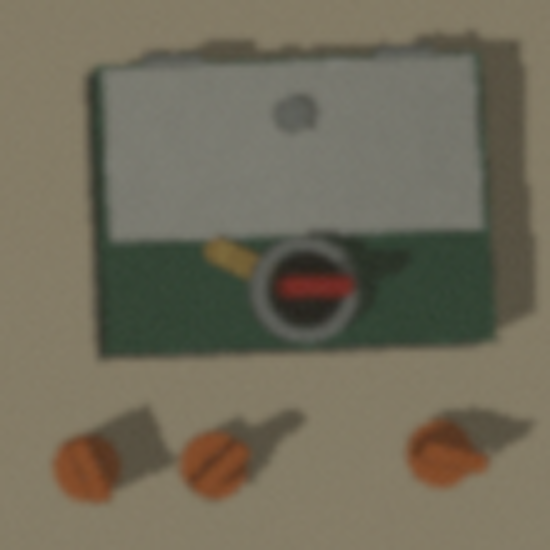

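The candidates are the red key in the lock (scene 239,235; top 391,272) and three orange look-alikes on the shelf (scene 192,250 / 267,220 / about 241,228 behind the lock; top 348,308 / 373,307 / 419,305). The crops show that only the red one stands in the steel lock case, so I choose that. Next I'll move the wrist camera over it.

```bash
python3 -m inch '[[[0,0,-0.08],[1.4,-3.7,0],100],[[0,0,-0.08],[1.4,-3.7,0],100],[[0,0,-0.08],[1.4,-3.7,0],100],[[0,0,-0.08],[1.4,-3.7,0],100],[[0,0,-0.08],[1.4,-3.7,0],100],[[0,0,-0.08],[1.4,-3.7,0],100],[[0,0,-0.08],[1.4,-3.7,0],100],[[0,0,-0.08],[1.4,-3.7,0],100],[[0,0,-0.08],[1.4,-3.7,0],100],[[0,0,-0.08],[1.4,-3.7,0],100],[[0,0,-0.08],[1.4,-3.7,0],100],[[0,0,-0.08],[1.4,-3.7,0],100],[[0,0,-0.08],[1.4,-3.7,0],100],[[0,0,-0.08],[1.4,-3.7,0],100],[[0,0,-0.08],[1.4,-3.7,0],100],[[0,0,-0.08],[1.4,-3.7,0],100],[[0,0,-0.08],[1.4,-3.7,0],100],[[0,0,-0.08],[1.4,-3.7,0],100],[[0,0,0],[0,0,0],100]]'
python3 - <<'E'
from h import *
p=snap('wrist','w1'); print('campos',-p['R'].T@p['t'],p['R'])
for n in ['key','key_bow','lock_top','box','tongue_tip']:
    print(n,[(np.round(w(p,d['location']),4).tolist(),np.round(proj(p,w(p,d['location']))).tolist(),round(d['confidence'],2)) for d in env.place_of(n,p)[:3]])
E
```

```text
time_s: 2.78
position: [0.4733, -0.1674, 0.2381]
tcp_rot: [179.9, 0.1, 73.5]
wrist_force: [-0.8, 0.2, -0.3]
opening: 0.0883
campos [ 0.49180586 -0.10041     0.38326258] [[ 0.95859929 -0.2847547   0.00147116]
 [-0.27459953 -0.92302055  0.26949613]
 [-0.07538238 -0.25874277 -0.96300035]]
key [([0.4782, -0.1653, 0.0838], [320.0, 221.0], 0.97), ([0.3904, -0.1219, 0.021], [221.0, 191.0], 0.76), ([0.392, -0.2441, 0.0222], [262.0, 301.0], 0.74)]
key_bow [([0.3936, -0.2405, 0.0502], [259.0, 309.0], 0.74), ([0.3905, -0.0548, 0.0469], [187.0, 121.0], 0.67), ([0.3889, -0.1198, 0.0487], [211.0, 194.0], 0.64)]
lock_top []
box [([0.5239, -0.1654, 0.0016], [361.0, 192.0], 0.7)]
tongue_tip [([0.4948, -0.1247, 0.0649], [325.0, 166.0], 0.67)]
```

View pics/w1.png

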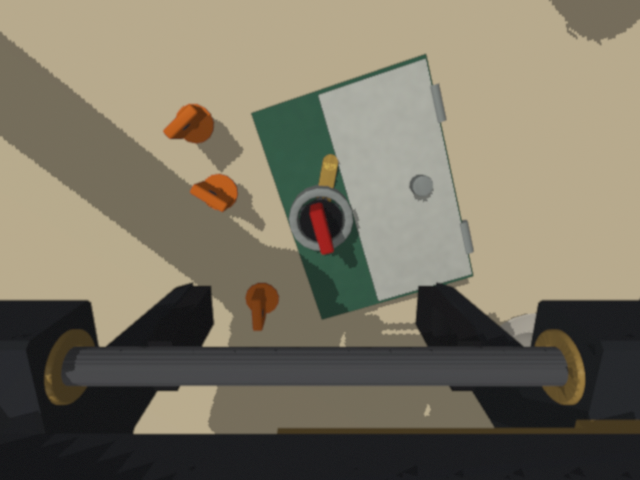

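The wrist picture shows the red key in the lock at (320,225), the tongue tip at (330,158), the knob at (421,186) and the three orange look-alikes to the left. I'll fit the bow outline and the box yaw.

```bash
cat >> h.py <<'E'
from scipy.optimize import minimize
def boxpts(x,y,z0,z1,yaw,a=.034,b=.010):
    c,s=np.cos(yaw),np.sin(yaw)
    return [[x+c*i*a/2-s*j*b/2,y+s*i*a/2+c*j*b/2,z] for i in(-1,1) for j in(-1,1) for z in(z0,z1)]
def redmask(p):
    h=cv2.cvtColor(p['color'],cv2.COLOR_RGB2HSV).astype(int)
    m=((h[...,0]<5)|(h[...,0]>174))&(h[...,1]>170)&(h[...,2]>50)
    m=m.astype(np.uint8); n,l,st,c=cv2.connectedComponentsWithStats(m)
    if n<2: return m
    k=1+np.argmax(st[1:,4]); return (l==k).astype(np.uint8)
def fitbow(p,x0,y0,yaw0s,z=.111,fixz=True):
    m=redmask(p); best=None
    M=cv2.resize(m*255,None,fx=4,fy=4,interpolation=cv2.INTER_LINEAR)>127
    def cost(v):
        pts=np.array([proj(p,q) for q in boxpts(v[0]/100,v[1]/100,z-.015,z+.015,v[2])])
        im=np.zeros(M.shape,np.uint8); hull=cv2.convexHull(((pts+.5)*4).astype(np.float32)); cv2.fillConvexPoly(im,np.round(hull).astype(np.int32),1)
        return 1-(M&(im>0)).sum()/max(1,(M|(im>0)).sum())
    for y in yaw0s:
        r=minimize(cost,[x0*100,y0*100,y],method='Nelder-Mead',options=dict(initial_simplex=[[x0*100,y0*100,y],[x0*100+.5,y0*100,y],[x0*100,y0*100+.5,y],[x0*100,y0*100,y+.25]],maxiter=150))
        if best is None or r.fun<best.fun: best=r
    return best.x[0]/100,best.x[1]/100,best.x[2],1-best.fun,m.sum()
E
python3 - <<'E'
from h import *
p=env.read_camera('wrist')
print(fitbow(p,.48,-.163,[.2,.7,1.2,1.6,2,2.6]))
for c in ['top','scene']:
    q=env.read_camera(c); print(c,fitbow(q,.48,-.163,[.2,.7,1.2,1.6,2,2.6]))
# lid white corners
h=cv2.cvtColor(p['color'],cv2.COLOR_RGB2HSV); g=((h[...,0]>60)&(h[...,0]<95)&(h[...,1]>90)).astype(np.uint8)
pts=np.array([ray(p,u,v,.06)[:2] for u,v in [(253,113),(426,55),(472,274),(322,318)]])
print(pts, 'front yaw',np.degrees(np.arctan2(*(pts[0]-pts[3])[::-1]))-90,'rear',np.degrees(np.arctan2(*(pts[1]-pts[2])[::-1]))-90,'centre',pts.mean(0))
print('knob',ray(p,421,182,.074),'lock rim centre',ray(p,320.5,218,.084))
print('tip',ray(p,330,157,.066))
v=p['color'][170:270,270:370]; cv2.imwrite('pics/c3.png',cv2.resize(v[:,:,::-1],None,fx=6,fy=6,interpolation=cv2.INTER_CUBIC))
E
```

```text
(np.float64(0.47853935921843727), np.float64(-0.16369720389503634), np.float64(1.5396332882450687), np.float64(0.8886504333470904), np.uint64(679))
top (np.float64(0.48), np.float64(-0.163), np.float64(0.2), np.float64(0.0), np.uint64(0))
scene (np.float64(0.4827829363048569), np.float64(-0.16687845027141704), np.float64(1.9313312056186451), np.float64(0.7672564166459008), np.uint64(196))
[[ 0.44627001 -0.05924232]
 [ 0.59350511 -0.05557677]
 [ 0.5983247  -0.25110779]
 [ 0.45090827 -0.25619285]] front yaw 1.349086109860167 rear 1.4119826737512255 centre [ 0.52225202 -0.15552993]
knob [ 0.56599738 -0.1512025   0.074     ] lock rim centre [ 0.4772013 -0.1556041  0.084    ]
tip [ 0.49835545 -0.11102314  0.066     ]
```

View pics/c3.png

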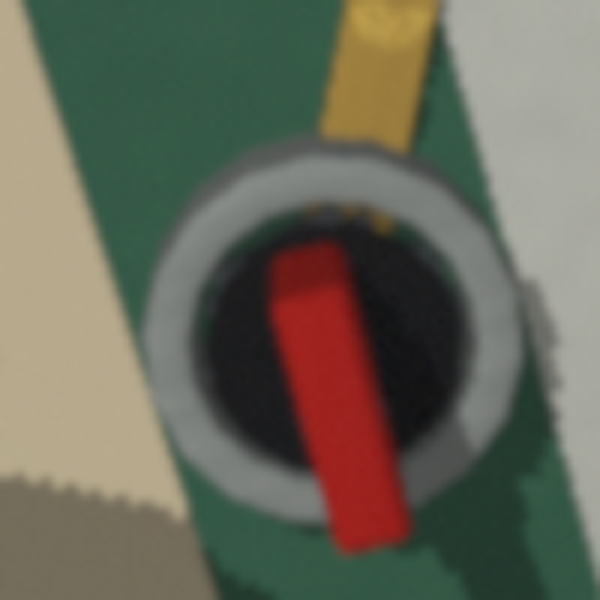

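```bash
python3 - <<'E'
from h import *
p=env.read_camera('wrist'); s=env.get_state(); print(s['position'],s['tcp_rot'])
f=fitbow(p,.48,-.163,[1.2,1.6,2]); print(f)
print(p['K'][0], 'rim centre',ray(p,325.5,226,.084))
im=cv2.resize(p['color'][150:290,250:410][:,:,::-1],None,fx=5,fy=5,interpolation=cv2.INTER_CUBIC)
def dr(pts,col):
    for i in range(len(pts)):
        a,b=[((np.array(proj(p,q))+.5-[250,150])*5).astype(int).tolist() for q in (pts[i],pts[(i+1)%len(pts)])]
        cv2.line(im,a,b,col,1)
L=[f[0],f[1]]
for z,c in((.126,(255,255,0)),(.096,(255,0,255))):
    b=boxpts(L[0],L[1],z,z,f[2]); b=[b[0],b[2],b[6],b[4]]; dr(b,c)
for r,z in((.027,.084),(.018,.088)):
    dr([[L[0]+r*np.cos(t),L[1]+r*np.sin(t),z] for t in np.linspace(0,6.28,40)],(0,255,255))
cv2.imwrite('pics/c4.png',im)
E
```

```text
[ 0.47156868 -0.16111076  0.23900786] [1.79977978e+02 5.78529360e-03 7.40227387e+01]
(np.float64(0.47859414335553246), np.float64(-0.16327293834495954), np.float64(1.5269976912582548), np.float64(0.8807316669425592), np.uint64(671))
[368.13919963   0.         314.20408113] rim centre [ 0.47957379 -0.16369421  0.084     ]
```

View pics/c4.png

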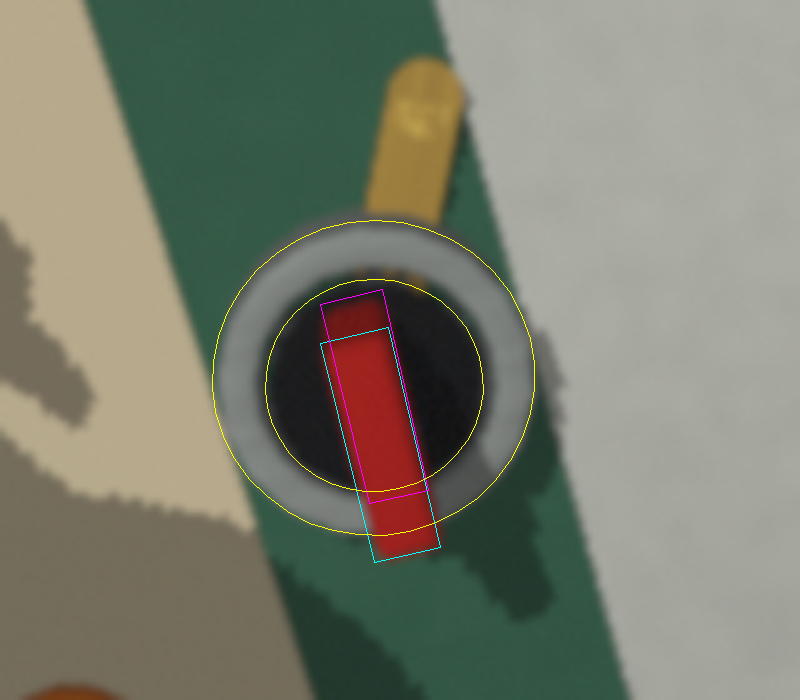

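The overlay shows the bow lying along world y, yaw about 1.53 rad. That is not the 0.7 rad from the text, so the grasp follows the image. The lock axis is near (0.4795,-0.1635). I'll align above it and look again.

```bash
python3 -m inch '[[[0,0,0.1],[0.4,-0.12,-2],100],[[0,0,0.1],[0.4,-0.12,-3],100],[[0,0,0.03],[0,0,-2.5],100],[[0,0,0],[0,0,0],100],[[0,0,0],[0,0,0],100]]' 5
python3 - <<'E'
from h import *
p=snap('wrist','w2'); s=env.get_state(); print(s['position'],s['tcp_rot'],s['wrist_force'],s['torque'])
f=fitbow(p,.48,-.163,[1.2,1.6,2]); print(f)
im=cv2.resize(p['color'][100:400,140:500][:,:,::-1],None,fx=2,fy=2,interpolation=cv2.INTER_CUBIC)
b=boxpts(f[0],f[1],.126,.126,f[2]); b=[b[0],b[2],b[6],b[4]]
for i in range(4):
    a,c=[((np.array(proj(p,q))+.5-[140,100])*2).astype(int).tolist() for q in (b[i],b[(i+1)%4])]; cv2.line(im,a,c,(255,255,0),1)
cv2.imwrite('pics/c5.png',im)
E
```

```text
time_s: 3.7
position: [0.4795, -0.1638, 0.1637]
tcp_rot: [-179.9, -0.1, 87.1]
wrist_force: [0.3, -0.4, 0.6]
opening: 0.0881
[ 0.4800056  -0.16423626  0.16487507] [1.79948679e+02 2.89415546e-02 8.70763099e+01] [-0.21827295 -0.48294208  0.301674  ] [-0.03072135  0.09983165  0.00330944]
(np.float64(0.47875081875611586), np.float64(-0.1637182368938462), np.float64(1.5635683980688362), np.float64(0.9001644663732942), np.uint64(1270))
```

View pics/c5.png

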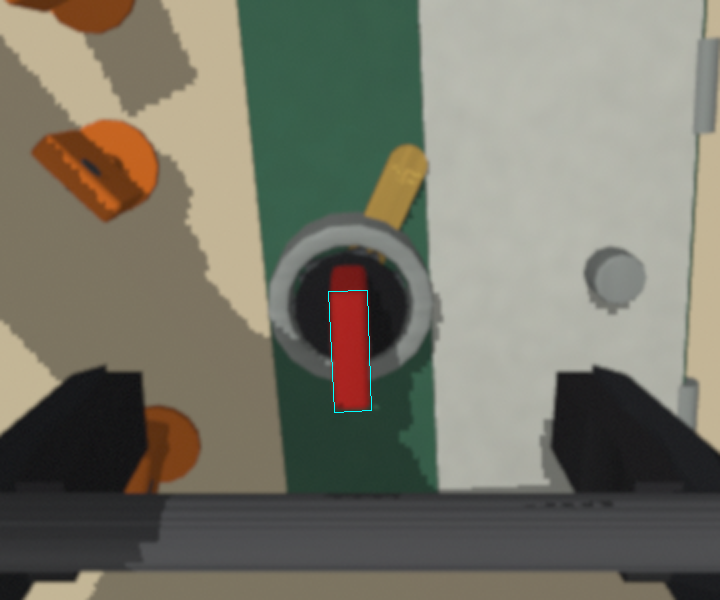

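The bow is centred between the open fingers, with its top at about crop (350,350), and the way down is clear. I'll descend and close gently.

```bash
python3 -m inch '[[[0,0,0.04],[0,0.05,-3],100],[[0,0,0],[0,0,-2.5],100],[[0,0,0],[0,0,-1.5],100],[[0,0,0],[0,0,0],100],[[0,0,0],[0,0,0],30],[[0,0,0],[0,0,0],30],[[0,0,0],[0,0,0],30]]' 5
python3 - <<'E'
from h import *
s=env.get_state(); print(s['position'],s['tcp_rot'],s['wrist_force'],s['torque'],s['opening'])
p=snap('wrist','w3')
E
```

```text
time_s: 4.33
position: [0.4804, -0.1641, 0.0955]
tcp_rot: [179.8, 0.1, 89.4]
wrist_force: [-0.3, -0.6, 0.1]
opening: 0.0698
[ 0.48042592 -0.16409764  0.09549433] [1.79838398e+02 9.78673898e-02 8.94192864e+01] [-0.26723119 -0.57129919  0.11494467] [-0.05240884  0.04738368 -0.03549225] 0.06983868579321412
```

View pics/w3.png

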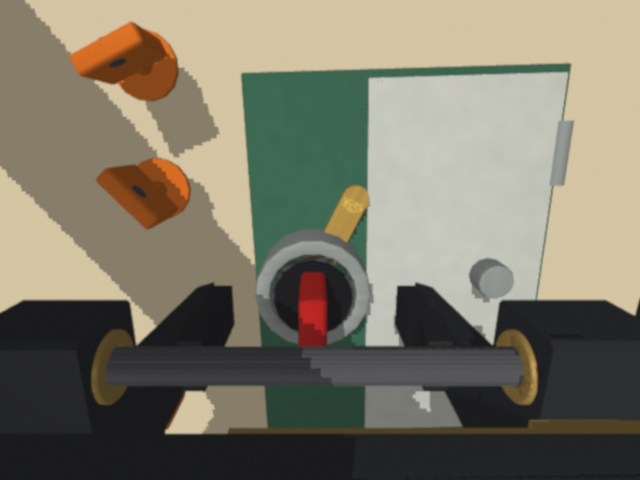

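The bow at (313,305) sits centred between the finger tips at columns 233 and 397. I'll close until they are nearly touching, then grip.

```bash
python3 -m inch '[[[0,0,0],[0,0,0],5],[[0,0,0],[0,0,0],5],[[0,0,0],[0,0,0],5],[[0,0,0],[0,0,0],5],[[0,0,0],[0,0,0],5],[[0,0,0],[0,0,0],5],[[0,0,0],[0,0,0],5],[[0,0,0],[0,0,0],5],[[0,0,0],[0,0,0],5],[[0,0,0],[0,0,0],5],[[0,0,0],[0,0,0],5]]' 5
python3 - <<'E'
from h import *
for i in range(3):
    p=env.read_camera('wrist'); s=env.get_state(); print(s['position'],s['tcp_rot'],s['wrist_force'],s['torque'],s['opening'])
E
```

```text
time_s: 5.3
position: [0.4796, -0.1637, 0.0937]
tcp_rot: [-180.0, -0.0, 89.4]
wrist_force: [0.5, 0.4, -0.7]
opening: 0.01
[ 0.47962335 -0.16366003  0.09371359] [-1.79995136e+02 -2.23967086e-03  8.94275390e+01] [ 0.00163439  0.52384166 -0.02499318] [-0.02475285  0.01757546 -0.00585254] 0.009835262654188798
[ 0.47962686 -0.16366401  0.0937351 ] [-1.79998743e+02 -2.06596886e-03  8.94261964e+01] [0.8548242 0.9066969 0.0963882] [-0.05066837  0.03680749 -0.01057109] 0.00984295536032855
[ 0.4796113  -0.16365968  0.09372434] [-1.79996469e+02 -2.42292759e-03  8.94271268e+01] [-0.17018477 -0.25039313 -0.34069231] [-0.08724436  0.056244   -0.03763743] 0.00973160988056709
```

```bash
python3 -m inch '[[[0,0,0],[0,0,0],5],[[0,0,0],[0,0,0],5],[[0,0,-0.08],[0,0,0],5],[[0,0,-0.08],[0,0,0],5],[[0,0,-0.08],[0,0,0],5],[[0,0,-0.08],[0,0,0],5],[[0,0,-0.08],[0,0,0],5],[[0,0,0],[0,0,0],5],[[0,0,0],[0,0,0],5]]' 14
cat > st.py <<'E'
from h import *
F=[];T=[]
for i in range(4):
    p=env.read_camera('top'); s=env.get_state(); F.append(s['wrist_force']);T.append(s['torque'])
print(s['time_s'],s['position'],s['tcp_rot'],'F',np.round(np.mean(F,0),2),'T',np.round(np.mean(T,0),3),np.round(s['opening'],4),'j6',s['joints'][5])
E
python3 st.py; python3 - <<'E'
from h import *
snap('wrist','w4')
E
```

```text
time_s: 6.2
position: [0.4797, -0.1637, 0.0938]
tcp_rot: [180.0, -0.0, 66.6]
wrist_force: [0.7, 0.8, -0.6]
opening: 0.0098
6.4 [ 0.47970288 -0.16369612  0.09377461] [1.79987413e+02 8.64103071e-04 6.65889825e+01] F [ 0.54 -0.8  -0.16] T [-0.1   -0.052 -0.023] 0.0101 j6 -8.83620281224694
```

View pics/w4.png

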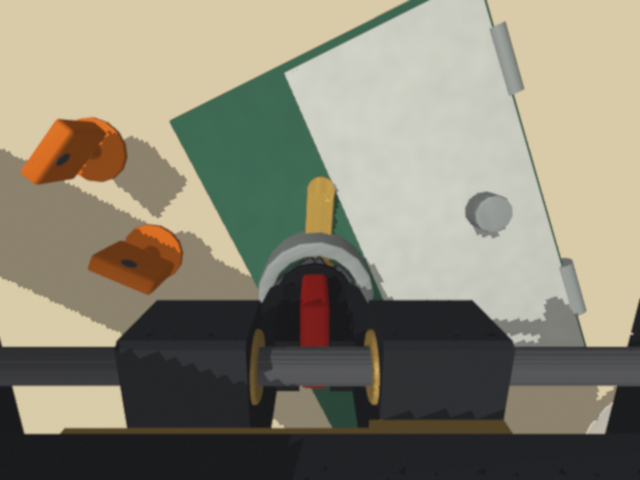

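The tongue has not moved yet and the key turns freely. I'll continue clockwise.

```bash
python3 -m inch '[[[0,0,-0.08],[0,0,0],5],[[0,0,-0.08],[0,0,0],5],[[0,0,-0.08],[0,0,0],5],[[0,0,-0.08],[0,0,0],5],[[0,0,-0.08],[0,0,0],5],[[0,0,-0.08],[0,0,0],5],[[0,0,0],[0,0,0],5],[[0,0,0],[0,0,0],5]]' 14
python3 st.py; python3 - <<'E'
from h import *
snap('wrist','w5')
E
```

```text
time_s: 7.12
position: [0.4797, -0.1638, 0.0939]
tcp_rot: [180.0, 0.0, 39.2]
wrist_force: [-0.5, -0.7, 2.3]
opening: 0.0098
7.3167 [ 0.47970621 -0.16380429  0.09386717] [1.79975135e+02 1.38147014e-03 3.90952760e+01] F [ 0.57 -0.84  2.14] T [-0.269  0.132  0.009] 0.0101 j6 18.658359791953753
```

View pics/w5.png

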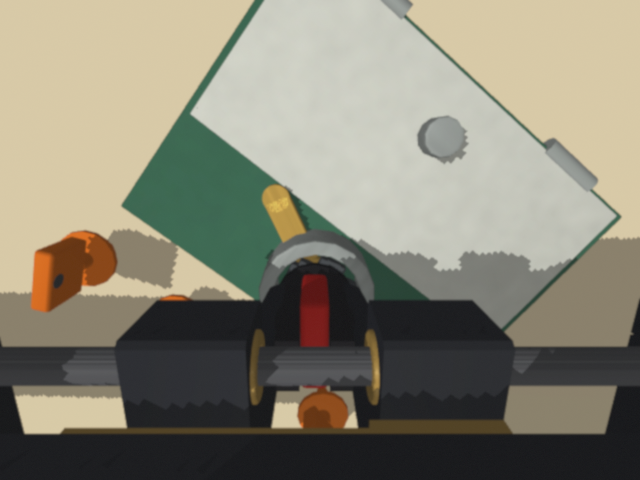

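A 2 N upward force has appeared, but the tongue is still in place. I'll go on in smaller steps and watch it.

```bash
python3 -m inch '[[[0,0,-0.06],[0,0,0],5],[[0,0,-0.06],[0,0,0],5],[[0,0,-0.06],[0,0,0],5],[[0,0,0],[0,0,0],5]]' 14
python3 st.py;  python3 -m inch '[[[0,0,-0.06],[0,0,0],5],[[0,0,-0.06],[0,0,0],5],[[0,0,-0.06],[0,0,0],5],[[0,0,0],[0,0,0],5]]' 14
python3 st.py;python3 - <<'E'
from h import *
snap('wrist','w6')
E
```

```text
time_s: 7.7
position: [0.4798, -0.1637, 0.0939]
tcp_rot: [180.0, -0.0, 28.6]
wrist_force: [0.0, -0.1, 3.6]
opening: 0.01
7.9 [ 0.47974203 -0.16363348  0.09389085] [ 1.79985683e+02 -1.60697058e-02  2.87983268e+01] F [ 0.79 -0.19  3.59] T [-0.093  0.038 -0.007] 0.0098 j6 28.956442181084935
time_s: 8.23
position: [0.4798, -0.1637, 0.0939]
tcp_rot: [180.0, -0.0, 18.3]
wrist_force: [1.7, -1.6, 4.2]
opening: 0.0099
8.4333 [ 0.47976317 -0.16365458  0.09386968] [ 1.79989931e+02 -2.15753792e-02  1.84909400e+01] F [ 0.51 -0.09  4.17] T [ 0.025 -0.094  0.074] 0.0101 j6 39.25957052895867
```

View pics/w6.png

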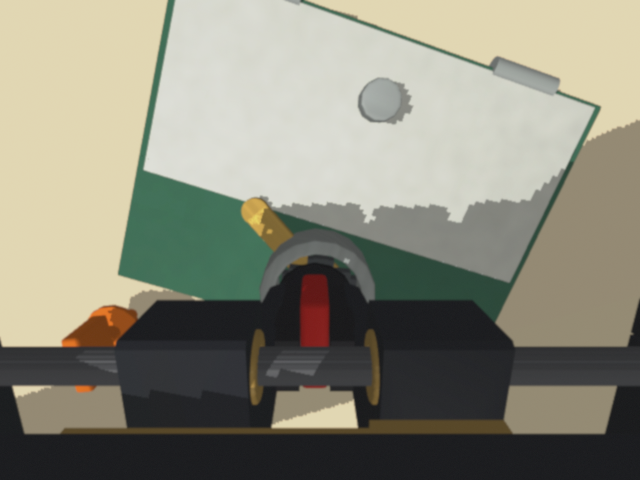

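```bash
cat > tg.py <<'E'
from h import *
import sys
def tongue(name):
    p=snap('wrist',name)
    h=cv2.cvtColor(p['color'],cv2.COLOR_RGB2HSV)
    m=((h[...,0]>17)&(h[...,0]<26)&(h[...,1]>110)&(h[...,2]>90)).astype(np.uint8)
    m[290:]=0
    n,l,st,c=cv2.connectedComponentsWithStats(m); 
    if n<2: print('no'); return
    k=1+np.argmax(st[1:,4]); v,u=np.nonzero(l==k)
    P=np.array([ray(p,a,b,.066)[:2] for a,b in zip(u,v)])-[.4797,-.1637]
    d=np.hypot(*P.T); far=P[d>d.max()-.006].mean(0)
    print('area',st[k,4],'rmax',d.max(),'tongue yaw rel box',np.arctan2(far[1],far[0])-.024,'=> angle',1.1-np.arctan2(far[1],far[0])+.024)
tongue(sys.argv[1])
E
python3 tg.py w7; python3 -m inch '[[[0,0,0],[0,0,0.05],5],[[0,0,0],[0,0,0],5]]'; python3 st.py
```

```text
area 1369 rmax 0.05220135541890451 tongue yaw rel box 0.9925342573475746 => angle 0.10746574265242545
time_s: 8.7
position: [0.4797, -0.1637, 0.094]
tcp_rot: [-180.0, 0.0, 18.4]
wrist_force: [4.1, -0.4, 0.8]
opening: 0.0098
8.9 [ 0.47963231 -0.1636302   0.09400564] [-1.79984027e+02  4.65850805e-03  1.83868761e+01] F [ 2.47 -0.58 -1.29] T [-0.089 -0.374  0.042] 0.0099 j6 39.36206932706397
```

The upward force was just flange preload, and it has gone. The tongue measures about 0.1 rad, so I'll continue.

```bash
python3 -m inch '[[[0,0,-0.06],[0,0,0],5],[[0,0,-0.06],[0,0,0],5],[[0,0,-0.06],[0,0,0],5],[[0,0,0],[0,0,0],5]]' 14
python3 st.py; python3 tg.py w8;  python3 -m inch '[[[0,0,-0.06],[0,0,0],5],[[0,0,-0.06],[0,0,0],5],[[0,0,-0.06],[0,0,0],5],[[0,0,0],[0,0,0],5]]' 14
python3 st.py;python3 tg.py w9
```

```text
time_s: 9.23
position: [0.4796, -0.1638, 0.0941]
tcp_rot: [180.0, 0.0, 8.0]
wrist_force: [2.9, -2.4, -1.8]
opening: 0.0099
9.4333 [ 0.47964779 -0.16382765  0.09413875] [1.79988980e+02 1.31478936e-03 8.15195978e+00] F [ 3.48 -1.97 -2.07] T [-0.335 -0.399  0.052] 0.0097 j6 49.59572606674444
area 1340 rmax 0.05203610676046195 tongue yaw rel box 0.7863540765086824 => angle 0.3136459234913177
time_s: 9.82
position: [0.4797, -0.164, 0.0942]
tcp_rot: [180.0, -0.0, -2.3]
wrist_force: [3.9, -4.1, -2.4]
opening: 0.01
10.0167 [ 0.47970295 -0.16391979  0.09425177] [ 1.79974221e+02 -1.09332879e-02 -2.14470516e+00] F [ 2.73 -4.2  -2.84] T [-0.691 -0.351  0.043] 0.01 j6 59.89500655224031
area 1329 rmax 0.051873010524712486 tongue yaw rel box 0.5824791379717886 => angle 0.5175208620282115
```

View pics/w9.png

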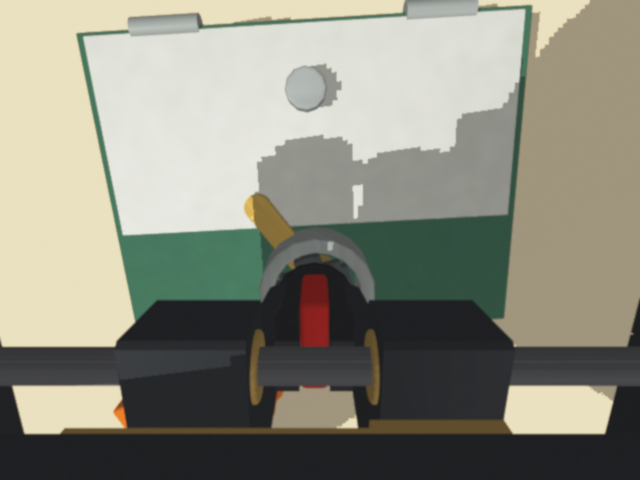

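The tongue now follows the key, with turning torque about 0.04 N m as expected. I'll continue to the stop.

```bash
python3 -m inch '[[[0,0,-0.06],[0,0,-0.01],5],[[0,0,-0.06],[0,0,-0.01],5],[[0,0,-0.06],[0,0,0],5],[[0,0,-0.06],[0,0,0],5],[[0,0,-0.06],[0,0,0],5],[[0,0,-0.06],[0,0,0],5],[[0,0,0],[0,0,0],5]]' 14
python3 st.py; python3 tg.py w10;  python3 -m inch '[[[0,0,-0.05],[0,0,0],5],[[0,0,-0.05],[0,0,0],5],[[0,0,0],[0,0,0],5]]' 14
python3 st.py;python3 tg.py w11
```

```text
time_s: 10.65
position: [0.4797, -0.1643, 0.0943]
tcp_rot: [179.9, -0.0, -23.0]
wrist_force: [1.2, -6.0, -0.9]
opening: 0.0101
10.85 [ 0.47966691 -0.16426077  0.0942347 ] [ 1.79939953e+02 -3.73686120e-02 -2.27916202e+01] F [ 1.74 -6.15 -1.67] T [-1.054 -0.173  0.069] 0.0099 j6 80.54571869343141
area 1328 rmax 0.05193516523458309 tongue yaw rel box 0.16779645941614246 => angle 0.9322035405838577
time_s: 11.15
position: [0.4797, -0.1643, 0.0942]
tcp_rot: [179.9, -0.1, -28.7]
wrist_force: [1.0, -6.7, -1.7]
opening: 0.0096
11.35 [ 0.47967234 -0.16434499  0.09423448] [ 1.79935161e+02 -5.01033953e-02 -2.85208967e+01] F [ 1.59 -6.45 -1.47] T [-1.091 -0.194  0.042] 0.0098 j6 86.27616916731856
area 1336 rmax 0.052031597317036216 tongue yaw rel box 0.05434495638458301 => angle 1.045655043615417
```

```bash
python3 -m inch '[[[0,0,-0.03],[0,-0.03,0],5],[[0,0,-0.03],[0,0,0],5],[[0,0,0],[0,0,0],5]]' 14
python3 st.py; python3 tg.py w12;  python3 -m inch '[[[0,0,-0.03],[0,0,0],5],[[0,0,0],[0,0,0],5]]' 14
python3 st.py;python3 tg.py w13
```

```text
time_s: 11.65
position: [0.4796, -0.1645, 0.0942]
tcp_rot: [180.0, -0.0, -32.0]
wrist_force: [2.2, -5.4, -1.7]
opening: 0.0099
11.85 [ 0.47961392 -0.16449998  0.09423618] [ 1.79951693e+02 -3.58743065e-02 -3.19629821e+01] F [ 1.07 -5.24 -1.2 ] T [-0.963 -0.156  0.05 ] 0.0096 j6 89.68486361960174
area 1332 rmax 0.052092188604606175 tongue yaw rel box -0.018504383507455622 => angle 1.1185043835074557
time_s: 12.07
position: [0.4797, -0.1645, 0.0942]
tcp_rot: [180.0, -0.0, -33.8]
wrist_force: [1.4, -5.8, -1.6]
opening: 0.0098
12.2667 [ 0.47966814 -0.16449597  0.09423527] [ 1.79955439e+02 -4.36514500e-02 -3.36783023e+01] F [ 1.72 -5.32 -1.24] T [-0.913 -0.185  0.115] 0.0096 j6 91.40122961051232
area 1333 rmax 0.05211634897383265 tongue yaw rel box -0.031067851070878717 => angle 1.131067851070879
```

```bash
python3 -m inch '[[[0,0,-0.02],[0,0,0],5],[[0,0,0],[0,0,0],5]]' 14
python3 st.py; python3 tg.py w14;  python3 -m inch '[[[0,0,-0.02],[0,0,0],5],[[0,0,0],[0,0,0],5]]' 14
python3 st.py;python3 tg.py w15
```

```text
time_s: 12.48
position: [0.4797, -0.1645, 0.0942]
tcp_rot: [180.0, -0.1, -34.9]
wrist_force: [2.2, -5.1, -1.9]
opening: 0.0098
12.6833 [ 0.4797118  -0.16447365  0.09423925] [ 1.79959027e+02 -5.09252390e-02 -3.48178471e+01] F [ 2.01 -5.1  -1.44] T [-0.911 -0.233  0.095] 0.0098 j6 92.54303722495742
area 1324 rmax 0.05203386952304345 tongue yaw rel box -0.03198706786241296 => angle 1.131987067862413
time_s: 12.9
position: [0.4798, -0.1645, 0.0942]
tcp_rot: [180.0, -0.1, -36.0]
wrist_force: [3.5, -5.0, -2.0]
opening: 0.0099
13.1 [ 0.4798291  -0.16443625  0.09424573] [ 1.79970406e+02 -6.53590197e-02 -3.59629696e+01] F [ 2.49 -5.03 -1.91] T [-0.844 -0.371  0.118] 0.0097 j6 93.68881530530813
area 1327 rmax 0.052040078983606505 tongue yaw rel box -0.03132310898331341 => angle 1.1313231089833136
```

The tongue angle has stopped growing (1.13, reads about 0.03 high) and the torque has risen to about 0.11. I'll check the picture.

View pics/w15.png

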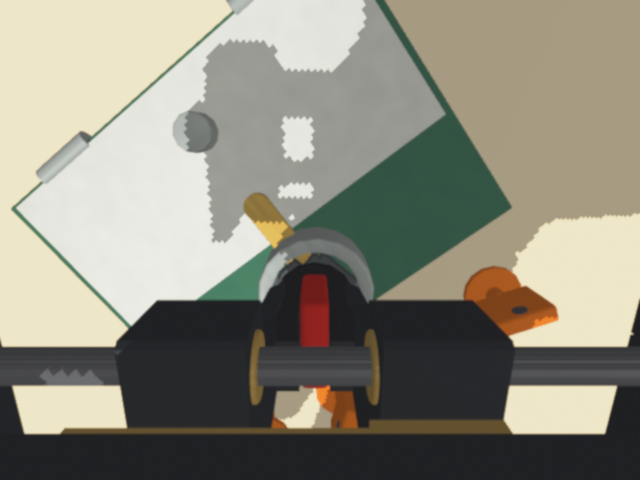

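The tongue points across the lid toward the knob, from (315,262) to (255,205), so it is at its stop. I'll turn back a little and then test the lift gently.

```bash
python3 -m inch '[[[0,0,0.06],[0,0,0],5],[[0,0,0.06],[0,0,0],5],[[0,0,0.06],[0,0,0],5],[[0,0,0.06],[0,0,0],5],[[0,0,0],[0,0,0],5],[[0,0,0],[0,0,0],5]]' 14
python3 st.py; python3 -m inch '[[[0,0,0],[0,0,0.1],5],[[0,0,0],[0,0,0.1],5],[[0,0,0],[0,0,0],5]]' 14
python3 st.py; python3 tg.py w16
```

```text
time_s: 13.65
position: [0.48, -0.1644, 0.0944]
tcp_rot: [180.0, -0.1, -22.2]
wrist_force: [3.2, -4.9, -0.7]
opening: 0.01
13.85 [ 0.47999274 -0.1643336   0.09438011] [ 1.79976876e+02 -7.60654829e-02 -2.22318815e+01] F [ 3.02 -4.45 -0.69] T [-0.724 -0.432 -0.   ] 0.01 j6 79.95155569423363
time_s: 14.1
position: [0.4796, -0.1643, 0.0962]
tcp_rot: [180.0, -0.0, -22.2]
wrist_force: [2.0, -4.7, -1.5]
opening: 0.0097
14.3 [ 0.47963391 -0.16432491  0.09618137] [ 1.79961025e+02 -2.18116908e-02 -2.22233814e+01] F [ 1.92 -4.93 -0.74] T [-0.867 -0.192  0.015] 0.01 j6 79.94871058439207
area 1308 rmax 0.05232105379012157 tongue yaw rel box -0.02751318059160738 => angle 1.1275131805916074
```

```bash
python3 -m inch '[[[0,0,0],[0.04,-0.08,0],5],[[0,0,0],[0,0,0],5]]' 14
python3 st.py; python3 -m inch '[[[0,0,0],[0,0,0.06],5],[[0,0,0],[0,0,0.04],5],[[0,0,0],[0,0,0],5]]' 14
python3 st.py
```

```text
time_s: 14.52
position: [0.4797, -0.1646, 0.0961]
tcp_rot: [-180.0, 0.1, -22.3]
wrist_force: [0.4, -2.4, -0.0]
opening: 0.0101
14.7167 [ 0.47978247 -0.16460355  0.09605982] [-1.79996364e+02  3.75966287e-02 -2.22798497e+01] F [ 0.15 -2.01  0.23] T [-0.351  0.129 -0.035] 0.0098 j6 79.95285903445863
time_s: 14.97
position: [0.4798, -0.1646, 0.0968]
tcp_rot: [-180.0, 0.0, -22.3]
wrist_force: [0.4, -0.9, -3.0]
opening: 0.0098
15.1667 [ 0.47986106 -0.1646156   0.09686266] [-1.79989651e+02  3.72541382e-02 -2.22979058e+01] F [ 0.09 -1.52 -2.83] T [-0.251  0.087  0.027] 0.01 j6 79.96740382157618
```

It is blocked at about 3 mm with a light 3 N pull. I'll keep that light pull and feel counter-clockwise.

```bash
python3 -m inch '[[[0,0,0.04],[0,0,0.03],5],[[0,0,0.04],[0,0,0],5],[[0,0,0],[0,0,0],5]]' 14
python3 st.py
```

```text
time_s: 15.42
position: [0.4798, -0.1646, 0.097]
tcp_rot: [-180.0, 0.1, -17.6]
wrist_force: [0.6, -2.4, -4.9]
opening: 0.0098
15.6167 [ 0.47981573 -0.16463373  0.09707689] [-1.79987339e+02  4.48230598e-02 -1.77737206e+01] F [ 0.29 -1.23 -5.73] T [-0.222  0.097 -0.029] 0.01 j6 75.44155381336081
```

```bash
python3 -m inch '[[[0,0,0.04],[0,0,0],5],[[0,0,0.04],[0,0,0],5],[[0,0,0],[0,0,0],5]]' 14
python3 st.py
```

```text
time_s: 15.87
position: [0.4798, -0.1647, 0.0972]
tcp_rot: [-180.0, 0.0, -13.1]
wrist_force: [-0.2, -0.4, -5.5]
opening: 0.0097
16.0667 [ 0.47984589 -0.16469829  0.09718375] [-1.79993018e+02  3.38430262e-02 -1.32025406e+01] F [-0.22 -2.12 -6.78] T [-0.314  0.201 -0.034] 0.0098 j6 70.87181392526116
```

```bash
python3 -m inch '[[[0,0,0.04],[0,0,-0.01],5],[[0,0,0.04],[0,0,0],5],[[0,0,0],[0,0,0],5]]' 14
python3 st.py
```

```text
time_s: 16.32
position: [0.4799, -0.1647, 0.0972]
tcp_rot: [-180.0, 0.0, -8.5]
wrist_force: [-1.1, -1.7, -6.6]
opening: 0.01
16.5167 [ 0.47995729 -0.16472832  0.09720961] [-1.79995397e+02  1.29353429e-02 -8.61902564e+00] F [-0.05 -1.65 -6.83] T [-0.284  0.263 -0.023] 0.01 j6 66.2884919434745
```

```bash
python3 -m inch '[[[0,0,0.04],[0,0,0],5],[[0,0,0.04],[0,0,0],5],[[0,0,0],[0,0,0],5]]' 14
python3 st.py
```

```text
time_s: 16.77
position: [0.48, -0.1648, 0.0973]
tcp_rot: [180.0, -0.0, -3.9]
wrist_force: [-0.6, -0.9, -5.0]
opening: 0.0098
16.9667 [ 0.48004587 -0.16474371  0.09730921] [-1.79998905e+02 -5.55148513e-03 -4.03849099e+00] F [-0.29 -1.45 -5.07] T [-0.297  0.305 -0.015] 0.0102 j6 61.70701055064556
```

```bash
python3 -m inch '[[[0,0,0.04],[0,0,0],5],[[0,0,0],[0,0,0],5]]' 14
python3 st.py
```

```text
time_s: 17.13
position: [0.4801, -0.1648, 0.0973]
tcp_rot: [180.0, -0.0, -1.6]
wrist_force: [0.4, -1.2, -4.6]
opening: 0.0101
17.3333 [ 0.48008079 -0.16478521  0.09733125] [ 1.79997632e+02 -1.03482023e-02 -1.73919169e+00] F [-0.4  -1.54 -4.35] T [-0.301  0.306 -0.017] 0.0098 j6 59.40620514360365
```

```bash
python3 -m inch '[[[0,0,0.04],[0,0,0],5],[[0,0,0],[0,0,0],5]]' 14
python3 st.py
```

```text
time_s: 17.5
position: [0.4801, -0.1647, 0.0974]
tcp_rot: [-180.0, -0.0, 0.7]
wrist_force: [-0.2, -0.4, -3.0]
opening: 0.01
17.7 [ 0.48012351 -0.16469603  0.09736021] [-1.79996440e+02 -1.75263938e-02  5.53712430e-01] F [-0.68 -0.77 -2.68] T [-0.116  0.242  0.026] 0.0102 j6 57.11470924258776
```

```bash
python3 -m inch '[[[0,0,0],[0,0,0.04],5],[[0,0,0],[0,0,0],5]]' 14
python3 st.py
```

```text
time_s: 17.87
position: [0.48, -0.1647, 0.0977]
tcp_rot: [-180.0, -0.0, 0.6]
wrist_force: [0.6, -0.5, -2.3]
opening: 0.0099
18.0667 [ 0.48004167 -0.16475274  0.09763601] [-1.79996538e+02 -1.57655547e-03  6.07896661e-01] F [-0.25 -0.63 -3.55] T [-0.092  0.2   -0.01 ] 0.0098 j6 57.05930140695977
```

```bash
python3 -m inch '[[[0,0,0],[0,0,0.05],5],[[0,0,0],[0,0,0],5]]' 14
python3 st.py
```

```text
time_s: 18.23
position: [0.48, -0.1645, 0.0983]
tcp_rot: [-180.0, 0.0, 0.6]
wrist_force: [-0.3, 1.5, -0.6]
opening: 0.01
18.4333 [ 0.48002242 -0.16453221  0.09827251] [-1.79978355e+02 -3.64772651e-03  6.20675031e-01] F [-0.55  2.44 -0.51] T [0.411 0.207 0.013] 0.0095 j6 57.04937677108435
```

The force fell to the key's weight as it rose past 3 mm, so this looks like the release position. I'll lift on gently.

```bash
python3 -m inch '[[[0,0,0.02],[0,0,0.06],5],[[0,0,0],[0,0,0.06],5],[[0,0,0],[0,0,0],5]]' 14
python3 st.py; python3 tg.py w17
```

```text
time_s: 18.68
position: [0.48, -0.1646, 0.0994]
tcp_rot: [-180.0, 0.0, 1.8]
wrist_force: [0.2, 2.9, -0.7]
opening: 0.0095
18.8833 [ 0.47997818 -0.16467482  0.09935493] [-1.79988569e+02  6.20461681e-03  1.76296968e+00] F [-1.03  2.64 -0.77] T [0.53  0.242 0.032] 0.01 j6 55.90557130219438
area 1279 rmax 0.05230675297907206 tongue yaw rel box -0.018302292803467877 => angle 1.118302292803468
```

View pics/w17.png

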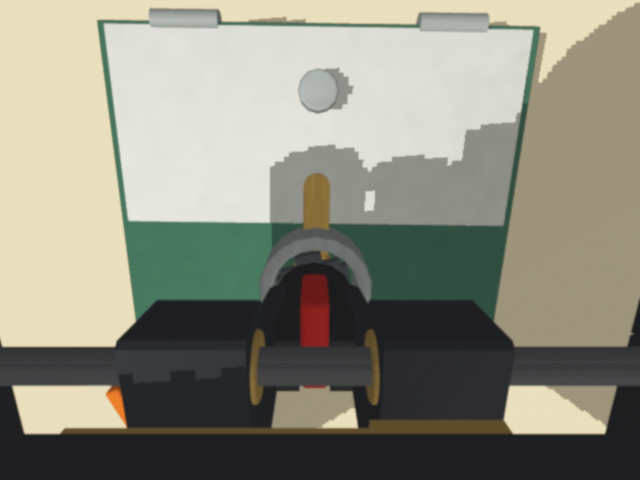

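The tongue is still across the lid and the key is rising freely. I'll draw it out.

```bash
python3 -m inch '[[[0,0,0],[-0.02,0.05,0.1],5],[[0,0,0],[0,0,0.2],5],[[0,0,0],[0,0,0],5]]' 14
python3 st.py
```

```text
time_s: 19.18
position: [0.4799, -0.1644, 0.1027]
tcp_rot: [180.0, -0.0, 1.8]
wrist_force: [-1.0, 2.4, -1.0]
opening: 0.0096
19.3833 [ 0.47991084 -0.1643754   0.10254142] [ 1.79981505e+02 -2.07128454e-02  1.76316300e+00] F [-0.66  2.01  0.47] T [0.375 0.317 0.022] 0.0097 j6 55.9409282310113
```

```bash
python3 -m inch '[[[0,0,0],[0,0.02,0.3],5],[[0,0,0],[0,0,0.3],5],[[0,0,0],[0,0,0],5]]' 14
python3 st.py
```

```text
time_s: 19.63
position: [0.4803, -0.1645, 0.1091]
tcp_rot: [179.9, -0.1, 1.8]
wrist_force: [1.3, -0.3, -0.7]
opening: 0.01
19.8333 [ 0.47992488 -0.16423336  0.10842941] [ 1.79978796e+02 -1.91693382e-02  1.76207306e+00] F [ 0.06  0.08 -0.33] T [0.004 0.135 0.015] 0.0098 j6 55.959999050625946
```

```bash
python3 -m inch '[[[0,0,0],[0,0,0.4],5],[[0,0,0],[0,0,0.5],5],[[0,0,0],[0,0,0.5],5],[[0,0,0],[0,0,0.5],5],[[0,0,0],[0,0,0],5]]' 14
python3 st.py; python3 tg.py w18
```

```text
time_s: 20.25
position: [0.4803, -0.1643, 0.1286]
tcp_rot: [179.9, -0.1, 1.8]
wrist_force: [0.5, -0.0, -0.5]
opening: 0.01
20.45 [ 0.47970841 -0.1640201   0.12722614] [-1.79989966e+02  1.59035276e-02  1.76170825e+00] F [ 0.09 -0.09 -0.54] T [-0.017  0.157 -0.006] 0.01 j6 55.96133594323753
area 947 rmax 0.05229412949404259 tongue yaw rel box -0.017482118046021504 => angle 1.1174821180460217
```

View pics/w18.png

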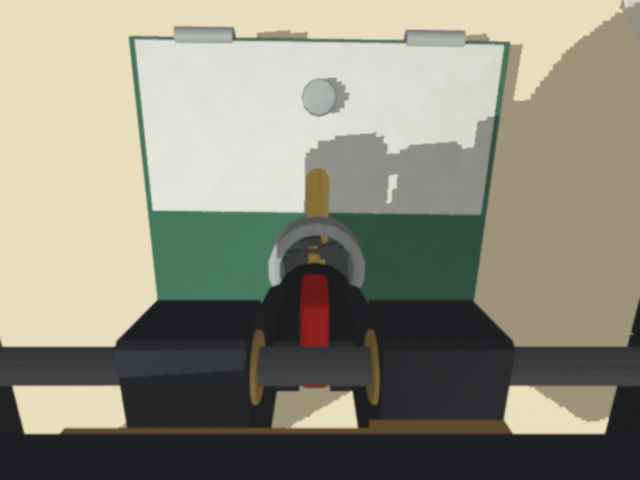

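The key is out, with the shaft clear of the lock (keyhole visible at 318,250), and the tongue is across. I'll raise it and carry it to the katoris.

```bash
python3 -m inch '[[[0,0,0],[0,0,1.5],5],[[0,0,0],[0,0,2],5],[[0,0,0],[0,0,2],5],[[0,0,0],[0.4,1.6,1],5],[[0,0,0],[0.8,3.4,0.5],5],[[0,0,0],[0.8,3.5,0],5],[[0,0,0],[0.8,3.5,0],5],[[0,0,0],[0.8,3.5,0],5],[[0,0,0],[0.8,3.5,0],5],[[0,0,0],[0.8,3.5,0],5],[[0,0,0],[0.8,3.5,0],5],[[0,0,0],[0.8,3.5,0],5],[[0,0,0],[0.8,3.5,0],5],[[0,0,0],[0.8,3.2,0],5],[[0,0,0],[0.04,0.1,0],5],[[0,0,0],[0,0,0],5],[[0,0,0],[0,0,0],5]]' 18
python3 st.py; python3 - <<'E'
from h import *
p=snap('wrist','w19'); 
q=snap('scene','s19')
for r in (p,q):
    for n in ('bowl_floor','katoris','key'):
        print(n,[(np.round(w(r,d['location']),4).tolist(),round(d['confidence'],2)) for d in env.place_of(n,r)[:2]])
E
```

```text
time_s: 21.92
position: [0.564, 0.1985, 0.1969]
tcp_rot: [180.0, 0.1, 1.8]
wrist_force: [-0.0, -0.5, 0.5]
opening: 0.0103
22.1167 [0.56422869 0.19782238 0.1974809 ] [1.79995594e+02 2.57239847e-03 1.67450117e+00] F [-0.25  0.07 -0.3 ] T [0.014 0.167 0.007] 0.01 j6 96.31534015560794
bowl_floor [([0.5639, 0.1999, 0.0211], 0.61)]
katoris [([0.5671, 0.1949, -0.0006], 0.65)]
key [([0.558, 0.1993, 0.187], 0.82), ([0.3891, -0.0556, 0.0216], 0.66)]
bowl_floor [([0.4836, -0.1615, 0.0812], 0.73), ([0.5635, 0.1975, 0.002], 0.66)]
katoris [([0.5643, 0.1957, 0.0009], 0.6)]
key [([0.3924, -0.1213, 0.0178], 0.58), ([0.3973, -0.2399, 0.0167], 0.57)]
```

View pics/s19.png

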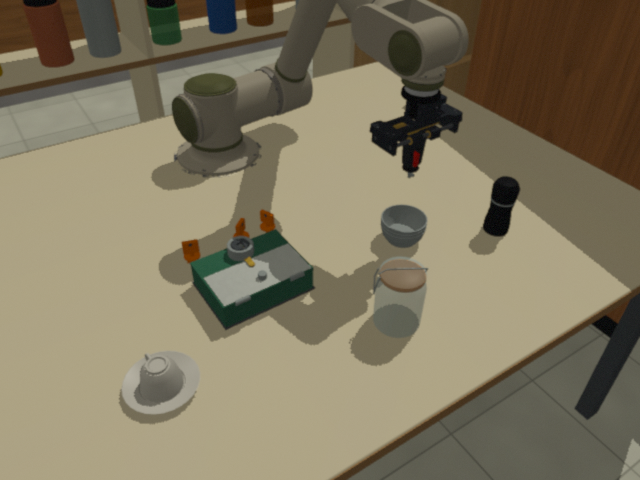

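View pics/w19.png

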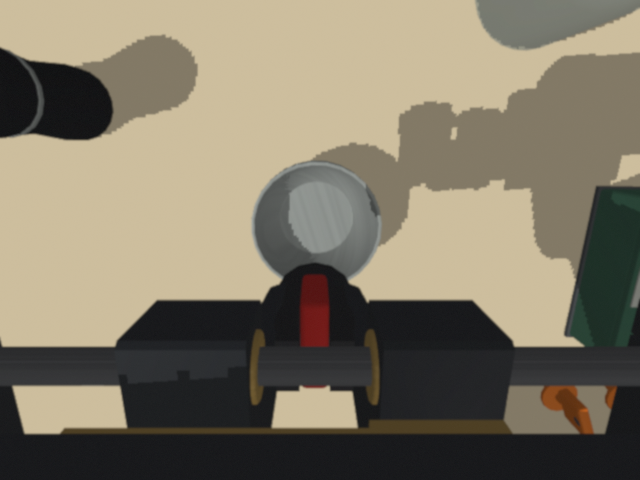

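The katori is centred below the tool (its centre at wrist 316,222, depth-shifted), and the tongue is still across the lid in the scene picture at (250,262). I'll lower the key in.

```bash
python3 -m inch '[[[0,0,0],[0,0,-2],5],[[0,0,0],[0,0,-3],5],[[0,0,0],[0,0,-3],5],[[0,0,0],[0,0,-3],5],[[0,0,0],[0,0,-1.5],5],[[0,0,0],[0,0,-0.7],5],[[0,0,0],[0,0,0],5],[[0,0,0],[0,0,0],5]]' 
python3 st.py; python3 - <<'E'
from h import *
p=snap('wrist','w20')
E
```

```text
time_s: 23.18
position: [0.5647, 0.199, 0.0661]
tcp_rot: [-180.0, -0.1, 1.8]
wrist_force: [0.5, 1.4, 0.4]
opening: 0.0101
23.3833 [0.5648153  0.19901378 0.06661764] [-1.79985148e+02 -1.33765593e-01  1.76633713e+00] F [ 0.03 -0.23 -0.48] T [-0.004  0.13  -0.002] 0.0101 j6 96.3282810631379
```

View pics/w20.png

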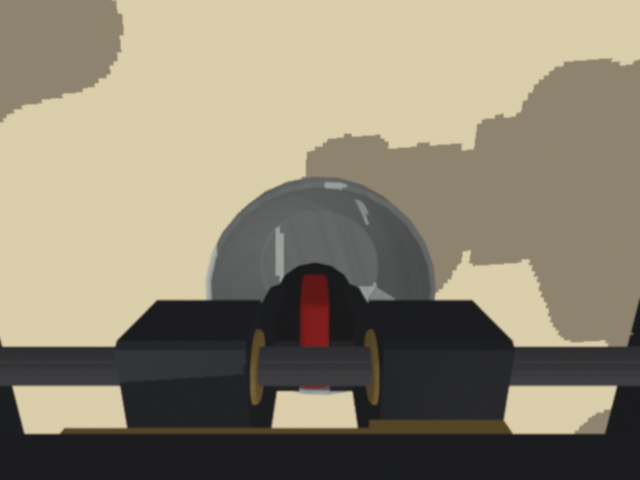

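```bash
python3 -m inch '[[[0,0,0],[0,0,-0.5],5],[[0,0,0],[0,0,-0.3],5],[[0,0,0],[0,0,-0.1],5],[[0,0,0],[0,0,0],5],[[0,0,0],[0,0,0],5]]' 
python3 st.py;  python3 -m inch '[[[0,0,0],[0,0,-0.1],5],[[0,0,0],[0,0,0],5]]';python3 st.py
```

```text
time_s: 23.85
position: [0.5642, 0.1989, 0.0562]
tcp_rot: [180.0, 0.0, 1.8]
wrist_force: [0.5, 0.2, -1.2]
opening: 0.0098
24.05 [0.56425885 0.19895328 0.05644904] [-1.79997860e+02 -1.02391243e-02  1.76559566e+00] F [ 0.49 -0.2  -0.07] T [ 0.011  0.123 -0.009] 0.0099 j6 96.32991432637844
time_s: 24.22
position: [0.5642, 0.1989, 0.0553]
tcp_rot: [180.0, 0.0, 1.8]
wrist_force: [0.0, 0.5, -0.5]
opening: 0.0098
24.4167 [0.56424016 0.19896162 0.05535059] [-1.79998306e+02 -2.62243967e-03  1.76745114e+00] F [ 0.17  0.08 -0.45] T [-0.008  0.119  0.006] 0.01 j6 96.32874341725734
```

```bash
python3 -m inch '[[[0,0,0],[0,0,-0.1],5],[[0,0,0],[0,0,-0.1],5],[[0,0,0],[0,0,0],5]]'; python3 st.py; python3 -m inch '[[[0,0,0],[0,0,0],15],[[0,0,0],[0,0,0],20],[[0,0,0],[0,0,0],30],[[0,0,0],[0,0,0],35],[[0,0,0],[0,0,0],35],[[0,0,0],[0,0,0],35],[[0,0,0],[0,0,0],35]]';python3 st.py;python3 - <<'E'
from h import *
p=snap('wrist','w21')
E
```

```text
time_s: 24.67
position: [0.5641, 0.1989, 0.0531]
tcp_rot: [180.0, 0.0, 1.8]
wrist_force: [-0.3, -0.2, -0.6]
opening: 0.01
24.8667 [0.564226   0.19895457 0.0533443 ] [-1.79997519e+02 -1.10060697e-04  1.76526070e+00] F [ 0.15 -0.11  0.13] T [ 0.003  0.141 -0.012] 0.0096 j6 96.32942855308035
time_s: 25.45
position: [0.5642, 0.1989, 0.0534]
tcp_rot: [-180.0, 0.0, 1.8]
wrist_force: [-0.0, 0.1, 0.2]
opening: 0.0311
25.65 [0.56421793 0.19893593 0.05334647] [-1.79998559e+02  1.78821389e-03  1.76302477e+00] F [-0.16  0.07 -0.06] T [ 0.004  0.165 -0.008] 0.0307 j6 96.33075948849651
```

View pics/w21.png

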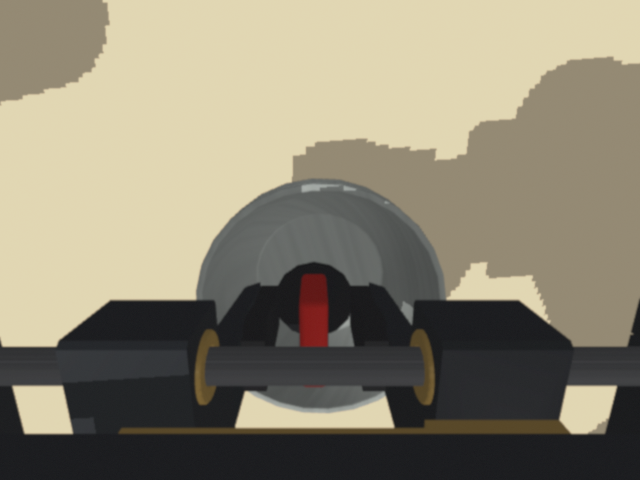

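The key is released and stands between the fingers (bow at 314,310). I'll retreat straight up.

```bash
python3 -m inch '[[[0,0,0],[0,0,0.5],35],[[0,0,0],[0,0,1.5],35],[[0,0,0],[0,0,3],35],[[0,0,0],[0,0,3.5],35],[[0,0,0],[0,0,3.5],35],[[0,0,0],[0,0,3.5],35],[[0,0,0],[-1,0,2],35],[[0,0,0],[-2,0,0],35],[[0,0,0],[-2,0,0],35],[[0,0,0],[-1,0,0],35],[[0,0,0],[0,0,0],35],[[0,0,0],[0,0,0],35],[[0,0,0],[0,0,0],35],[[0,0,0],[0,0,0],35]]'; python3 st.py;python3 - <<'E'
from h import *
p=snap('wrist','w22'); q=snap('top','t22'); r=snap('scene','s22')
a=cv2.resize(q['color'][205:325,215:435][:,:,::-1],None,fx=3.5,fy=3.5,interpolation=cv2.INTER_CUBIC); cv2.imwrite('pics/t22c.png',a)
print([(np.round(w(p,d['location']),4).tolist(),round(d['confidence'],2)) for d in env.place_of('key',p)[:2]])
E
```

```text
time_s: 26.87
position: [0.5049, 0.1989, 0.2282]
tcp_rot: [180.0, -0.0, 1.8]
wrist_force: [-0.3, -0.1, 0.2]
opening: 0.0312
27.0667 [0.50454951 0.19886885 0.22809033] [1.79996982e+02 2.05292517e-02 1.75378179e+00] F [-0.5   0.46  0.14] T [0.036 0.167 0.008] 0.031 j6 97.24554862595365
[([0.3907, -0.1208, 0.0207], 0.92), ([0.5611, 0.1986, 0.0412], 0.7)]
```

View pics/w22.png

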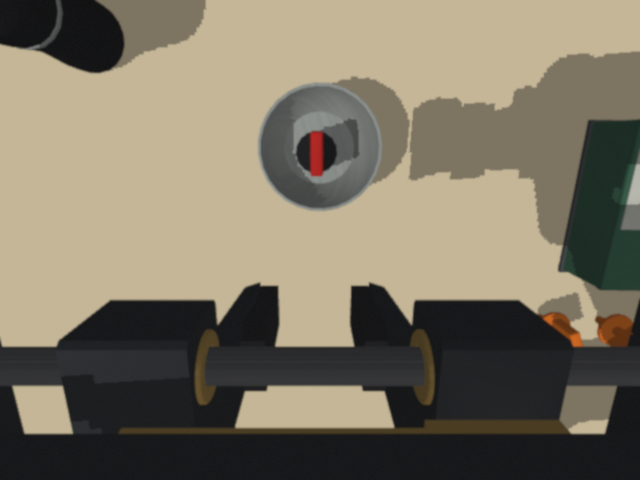

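View pics/s22.png

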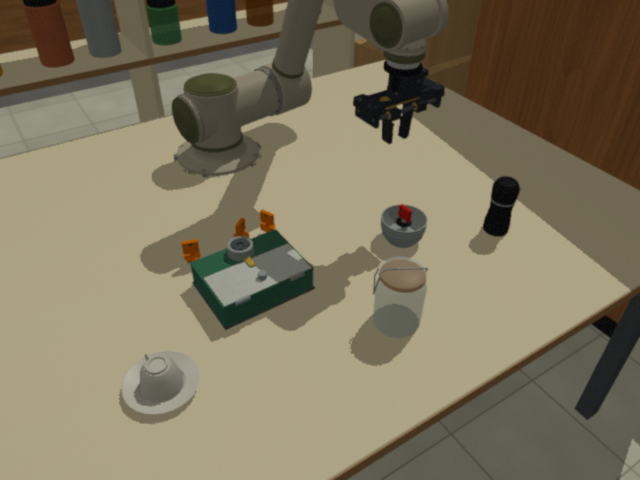

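View pics/t22c.png

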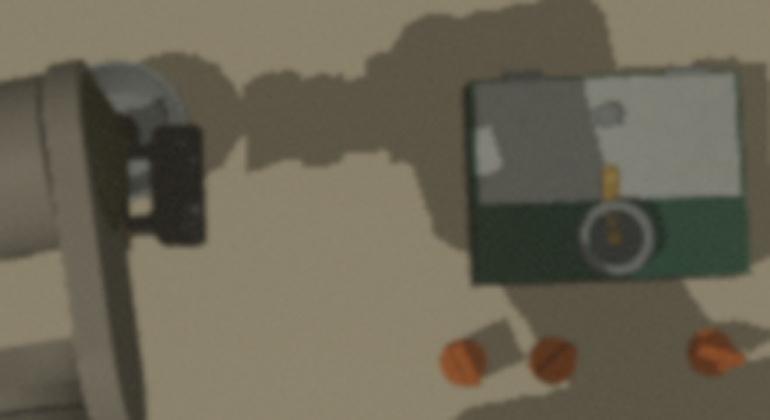

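The key stands in the top katori (red bow at wrist 316,152). The tongue is across the lid and the bystanders are where they were. I'll let it settle, recheck and hand in.

```bash
python3 -m inch '[[[0,0,0],[0,0,0],35],[[0,0,0],[0,0,0],35],[[0,0,0],[0,0,0],35],[[0,0,0],[0,0,0],35],[[0,0,0],[0,0,0],35],[[0,0,0],[0,0,0],35],[[0,0,0],[0,0,0],35],[[0,0,0],[0,0,0],35],[[0,0,0],[0,0,0],35],[[0,0,0],[0,0,0],35],[[0,0,0],[0,0,0],35],[[0,0,0],[0,0,0],35]]'; python3 - <<'E'
from h import *
a=cv2.imread('pics/w22.png').astype(int); p=snap('wrist','w23'); b=p['color'][:,:,::-1].astype(int)
print('diff in bowl',np.abs(a-b)[80:215,255:385].mean())
q=snap('top','t23')
print('tip',[(np.round(w(q,d['location']),4).tolist(),round(d['confidence'],2)) for d in env.place_of('tongue_tip',q)[:2]])
print(env.hand_in())
E
```

```text
time_s: 28.27
position: [0.5042, 0.1989, 0.2284]
tcp_rot: [180.0, -0.0, 1.8]
wrist_force: [-0.6, 0.2, 0.0]
opening: 0.0312
diff in bowl 1.1287749287749287
tip [([0.525, -0.1632, 0.0697], 0.45)]
the job is handed in; nothing more can be done
None
```

The box is locked and the red key is in the top katori; I handed the job in at about 28 s.

- **Locking:** I turned the key clockwise until the tongue stopped moving. It measured about 1.13 rad, reading roughly 0.03 high, and the turning torque rose to about 0.11 N m.
- **Release:** I turned the key back under a light upward pull, at most about 7 N as read at the wrist. It came free about 0.6 rad from the stop, and I drew it straight out.
- **Last checks:** The key stands upright on its tip in the katori and was unchanged over the last second or so I watched. If it tips over, it should still stay inside. The tongue lies across the lid with its tip at (0.525, -0.163), found with only 0.45 confidence but agreeing with the pictures. The box, bystanders and orange look-alikes looked unmoved, and the robot is touching nothing.
- **One disagreement:** The bow stood at about 1.5 rad to the box at the start, not the stated 0.68 to 0.8 rad. I gripped it as the pictures showed; the stop still came at about 0.6 rad clockwise of the box, as described.

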